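Clear the filter plate and tighten its clamp nut with the adjustable wrench

TASK

With the scraper block, wipe every broken gasket piece off the plate into the trough along its edge. Then lay the adjustable wrench flat on the plate around the nut, roll its worm until the jaw is snug on the nut, and only then turn the nut clockwise with the wrench until it is fully tight, its pointer in line with the black line. Finally lay the wrench back in the middle of its mat, worm up, leave the scraper block standing in the middle of its own mat, and do not disturb the glassware, bottle or stopper.

Things in the scene. Friction and masses are not known exactly. Their poses are not given: they have to be found in the camera images.
- plate_top (a point): Fixed metal base plate of a benchtop pressure filter, 200 (its x) by 260 mm (its y), 30 mm high. Point: middle of its flat top face; z up. A hexagonal nut stands on the face at x = 0, y = +20 mm. Broken gasket pieces lie on the face. Beyond its -y edge (y = -130 mm) runs the trough.
- trough (a point): Sheet-metal trough along the whole -y edge of the plate: inside 200 mm (x) by 70 mm (y), floor 4 mm above the table (26 mm below the plate's top face), three outer walls 4 mm thick, up to 22 mm above the table; the plate's side is its fourth wall. Point: middle of its floor; axes parallel to the plate's.
- nut_top (a point): Brass hexagonal nut on the plate, 32 mm across flats, 37 mm across corners, 26 mm high, with a black pointer line on top. Point: centre of its top face; the frame turns with the nut. Flats' normals lie at 0, 60, 120.. degrees from its x; the pointer points along its y.
- nut (a joint): Angle of the nut in rad, growing clockwise seen from above, from 0 to a hard stop at 1.1, where it is fully tight and its pointer is in line with the black line on the plate (pointing to the plate's +y). It starts at 0.1 to 0.4 and stays where it is left; turning takes about 0.4 N m.
- wrench_seat (a point): Loose adjustable wrench lying flat, worm up. Frame: x from handle to jaw mouth, y to the fixed jaw, z up. Point: on the underside, where the centre of the snugly held nut lies. Fixed jaw face y = +16 mm; moving jaw face y = -(8 mm + jaw value), its back 18 mm beyond. Jaws 20 mm high, open at the front, from throat wall x = -20 to +20 mm. Head y = -34 to +36, x back to -80 mm.
- wrench_mid (a point): Middle of the wrench, on its handle, 104 mm behind wrench_seat, 8 mm above the underside; same axes. Steel, 265 mm long, 0.46 kg. Handle 26 mm wide, 16 mm thick, from 66 to 243 mm behind the seat, underside level with the head's. Centre of mass about 70 mm behind the seat.
- worm_top (a point): Top of the wrench's worm: ribbed roller, diameter 24, length 25 mm, across the wrench (axis along y), 52 mm behind the seat, 26 mm above the underside, 6 mm proud of the head. A fingertip pressed on top and drawn along x rolls it by friction: to the jaw mouth (+x) closes, to the handle opens. Takes 5 N along, so press with 10 to 20 N, in several strokes. Same axes.
- jaw (a joint): Travel of the wrench's moving jaw in m: opening between the jaws = 24 mm + this; 0 to 0.018. It sits snugly on the nut (32 mm) at about 0.008. Moved only by the worm, which holds it where it is left.
- worm (a joint): Angle of the worm in rad, 0 to 12, growing as the jaw opens: jaw value = about 0.0015 m times this (9.4 mm per turn), snug on the nut at about 5. Starts at 9.3 to 11.3.
- scraper_grip (a point): Loose scraper block standing upright, 0.25 kg: steel foot 72 mm wide (x), y -12 to +18 mm, 22 mm high, with two wings 5 mm thick, 16 mm high, reaching forward at its ends to y = -30 mm: it pushes to its -y. Above it a wooden grip 48 (x) by 24 mm (y), up to 95 mm. Point: in the grip, 70 mm above the underside.
- wrench_mat: Fixed black rubber mat for the wrench, 300 (its x) by 140 mm, 3 mm thick; origin at the middle of its underside.
- scraper_mat: Fixed black rubber mat for the scraper block, 160 (its x) by 130 mm, 3 mm thick; origin at the middle of its underside.
- piece1_c (a point): Piece of broken black graphite gasket, a bent bar about 34 by 15 mm, 10 mm thick, 20 g, loose on the plate; there are three to six pieces (None if this one is absent). Point: its centre, 5 mm above its underside.
- piece2_c (a point): Piece of broken black graphite gasket, a bent bar about 34 by 15 mm, 10 mm thick, 20 g, loose on the plate; there are three to six pieces (None if this one is absent). Point: its centre, 5 mm above its underside.
- piece3_c (a point): Piece of broken black graphite gasket, a bent bar about 34 by 15 mm, 10 mm thick, 20 g, loose on the plate; there are three to six pieces (None if this one is absent). Point: its centre, 5 mm above its underside.
- piece4_c (a point): Piece of broken black graphite gasket, a bent bar about 34 by 15 mm, 10 mm thick, 20 g, loose on the plate; there are three to six pieces (None if this one is absent). Point: its centre, 5 mm above its underside.
- piece5_c (a point): Piece of broken black graphite gasket, a bent bar about 34 by 15 mm, 10 mm thick, 20 g, loose on the plate; there are three to six pieces (None if this one is absent). Point: its centre, 5 mm above its underside.
- piece6_c (a point): Piece of broken black graphite gasket, a bent bar about 34 by 15 mm, 10 mm thick, 20 g, loose on the plate; there are three to six pieces (None if this one is absent). Point: its centre, 5 mm above its underside.
- beaker: Bystander: glass beaker, 84 mm across, 110 mm high; origin at its underside. Leave it alone.
- bottle: Bystander: amber bottle, 60 mm across, 150 mm high; origin at its underside. Leave it alone.
- stopper: Bystander: black rubber stopper, 38 mm across, 36 mm high; origin at its underside. Leave it alone.
- dish: Bystander: shallow glass dish, 80 mm across, 16 mm high; origin at its underside. Leave it alone.

How it is judged:
By the outcome, as a careful person would: the job done as asked, in the order asked, and still so for the second after the job is handed in, with the robot touching nothing.
Of piece1, piece2, piece3, piece4, piece5, piece6 only 3 to 6 are there at a start; the rules pass over those that are not, and their reading is None.
At some moment in a run one of scraper may be knocked a few centimetres aside while the robot is not near it.
Once in a run the grip may slacken for a moment while it holds something.
It also fails if it takes over 210 s, if anything falls off the work surface, if the arm or the gripper's body presses on something with over 40 N, if the wrist force passes 120 N, or if a joint passes its speed limit or range.

ROBOT

A 7-joint arm with a two-finger parallel gripper is mounted at the origin on the work surface. World frame = base frame: x ahead of the robot, y to its left, z up, the work surface at z = 0. Lengths are in m, angles in rad, forces in N, time in s.
With the tool pointing down it reaches from about 0.425 to 0.95 m from the base axis. Payload 4.7 kg.
Tool frame: the origin (TCP) lies between the finger pads; the fingertips stand 25 mm ahead of it and the grasp point (between the pads) lies 6 mm ahead of it; x points along the fingers, z is the direction in which the jaws open and shut, and the axes are right-handed (so a half turn about x gives the same grasp; the last joint's range is limited). The gripper opens to 85 mm and grips with 20 to 120 N. Pads are 22 mm wide; open, the fingers measure 114 mm over their backs; the gripper's body (76 mm by 85 mm) begins 54 mm behind the grasp point. The pads swing forward as they close: fully open they stand 13 mm farther back than shut.
Start: joints at [-1.295, 0.469, -0.049, 1.532, 0.024, 1.141, -0.082], TCP at [0.203, 0.644, 0.224] pointing down, gripper open.
Joint ranges: [-2.59, 2.59], [-0.33, 1.99], [-1.39, 1.29], [0.1, 2.45], [-1.04, 4.18], [0.21, 1.99], [-2.66, 2.66]. Speed limits (rad/s): [2.57, 2.57, 3.14, 3.14, 3.14, 3.14, 3.14].

INTERFACE

Orientations are given as a 3x3 rotation matrix whose columns are the frame's x, y, z axes.
In Python, from rig import * gives the robot as it stands. Calls block until the motion is done:
- movep(position, orientation): joint-space move of the TCP to a pose.
- move_l(position, attitude=None, feed=0.15, until_force=None): straight line of the TCP; attitude=None keeps the orientation; feed is the mean speed in m/s. With until_force (N) it stops when the force on the tool has changed by that much, and returns True; else False.
- move_joints(angles): joint-space move.
- command_gripper(opening, newtons=None): finger opening in m; newtons is the grip in N (None keeps the last); returns when the fingers have stopped.
- sleep(seconds).
- inverse_kinematics(position, orientation): joint angles nearest the present ones, or None.
- sense(): the state.
- camera(name): name is "scene" or "top"; returns (picture, depth): 420x560x3 uint8, red, green, blue; 420x560 float32, m along the optical axis (not along the pixel's ray), 0 where there is no reading.
- camera_params(name): a dict with "K" (3x3 intrinsics, pixels), "dist" ([k1, k2, p1, p2, k3] as OpenCV has them; the pictures are not rectified), "position" and "rotation" of the camera in the world. Camera axes: x right, y down, z forward; pixel columns grow to the right and rows downward; lengths in m; the calibration is good to about 2 mm. A picture is of the moment at which its call begins. camera_params takes no time and is no camera call.
A pose or a line that the arm cannot do raises Unreachable and nothing moves.
- finish_job(): hands the job in, once; it reports no verdict.
The state is a dict: "time_s": time; "joint_pos": joint angles; "qd": joint speeds; "joint_efforts": joint torques, N m; "position": TCP position; "tcp_rot": TCP orientation; "wrist_force": force on the tool from outside, world axes, zero at the start; "ft_torque": the same for the moment, N m; "finger_gap": finger opening in m.
Only numpy, scipy, OpenCV 4.12 (cv2) and the standard library are available. Lean on these libraries where they do the work, as an engineer would, in place of code of your own. Each camera call takes 0.05 s, during which the arm holds its last target. There are 200 camera calls.

## Working session

There is one attempt and no reset: what is moved stays moved. The work goes in short steps, each a Python script; the robot and the scene stay as the last script left them, time stands still between calls to the robot, and variables do not carry over. Pictures are saved under pics/ and viewed, about 12 in all and at most 16, crops included, and the job is handed in when it is done.

```bash
mkdir -p pics; ls; python3 - <<'E'
from rig import *
import cv2,numpy as np
for n in("top","scene"):
    p,d=camera(n); cv2.imwrite(f"pics/{n}0.png",cv2.resize(p[:,:,::-1],(784,588),interpolation=cv2.INTER_CUBIC)); np.savez(f"pics/{n}0.npz",p=p,d=d)
    c=camera_params(n); print(n,{k:np.round(v,4).tolist() for k,v in c.items()})
print(sense()["time_s"])
E
```

```text
pics
top {'K': [[481.4915, 0.0, 281.165], [0.0, 481.4915, 205.4642], [0.0, 0.0, 1.0]], 'dist': [-0.0247, 0.0, 0.0, 0.0, 0.0], 'position': [0.4384, -0.0024, 1.1286], 'rotation': [[-0.0021, -0.9943, 0.1067], [-0.9996, -0.0008, -0.0269], [0.0269, -0.1067, -0.9939]]}
scene {'K': [[538.3215, 0.0, 277.3509], [0.0, 538.3215, 206.4118], [0.0, 0.0, 1.0]], 'dist': [0.0596, 0.0, 0.0, 0.0, 0.0], 'position': [1.1631, 0.5329, 1.2885], 'rotation': [[-0.6754, 0.6068, -0.4192], [0.7374, 0.5655, -0.3694], [0.0129, -0.5586, -0.8293]]}
0.1
```

View pics/top0.png

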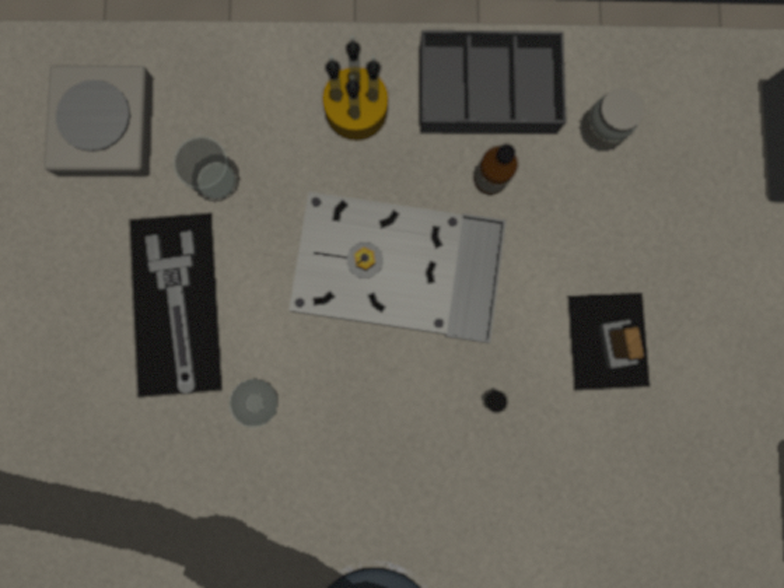

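View pics/scene0.png

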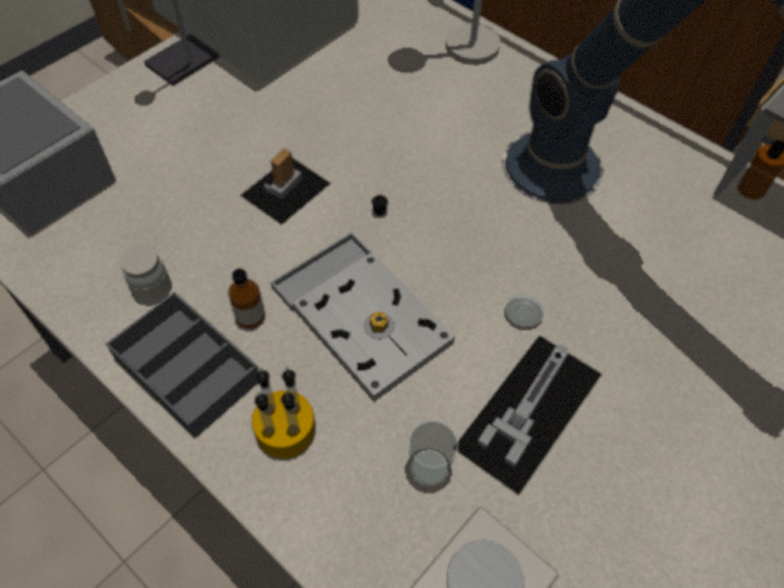

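```bash
cat > h.py <<'E'
import numpy as np,cv2
from rig import *
def ray(n,uv,z):
    "pixels (N,2) -> world points on plane z"
    c=camera_params(n); K=np.array(c["K"],float); D=np.array(c["dist"],float)
    u=cv2.undistortPoints(np.asarray(uv,np.float64).reshape(-1,1,2),K,D).reshape(-1,2)
    d=np.c_[u,np.ones(len(u))]@np.array(c["rotation"]).T; o=np.array(c["position"])
    return o+d*((z-o[2])/d[:,2])[:,None]
def proj(n,P):
    c=camera_params(n); R=np.array(c["rotation"]); 
    X=(np.asarray(P,float).reshape(-1,3)-np.array(c["position"]))@R
    return cv2.projectPoints(X,np.zeros(3),np.zeros(3),np.array(c["K"],float),np.array(c["dist"],float))[0].reshape(-1,2)
def blobs(m,amin,amax=1e9):
    k,l,s,c=cv2.connectedComponentsWithStats(m.astype(np.uint8))
    return [(s[i],c[i],l==i) for i in range(1,k) if amin<=s[i][4]<=amax]
def rect(n,m,z):
    "min-area rect of mask in world plane z: centre, sides, yaw deg of long side"
    v,u=np.nonzero(m); P=ray(n,np.c_[u,v],z)[:,:2]
    (c,s,a)=cv2.minAreaRect((P*1000).astype(np.float32))
    if s[0]<s[1]: s=s[::-1]; a+=90
    return np.array(c)/1000,np.round(s,1),(a+90)%180-90
E
python3 - <<'E'
from h import *
f=np.load("pics/top0.npz"); p=f["p"]; hsv=cv2.cvtColor(p,cv2.COLOR_RGB2HSV); g=p.max(2)
for uv in [(270,170),(325,190),(220,195),(230,160),(120,250),(123,215),(120,180),(455,265),(434,247),(260,184),(235,181),(250,300),(354,286)]: print(uv,p[uv[1],uv[0]],hsv[uv[1],uv[0]])
r=p[130:250,195:370]; cv2.imwrite("pics/plate.png",cv2.resize(r[:,:,::-1],None,fx=4.5,fy=4.5,interpolation=cv2.INTER_CUBIC))
a=cv2.resize(p[145:290,85:170][:,:,::-1],None,fx=4,fy=4,interpolation=cv2.INTER_CUBIC)
b=cv2.resize(p[200:285,400:470][:,:,::-1],None,fx=5,fy=5,interpolation=cv2.INTER_CUBIC)
o=np.zeros((580,700,3),np.uint8);o[:a.shape[0],:a.shape[1]]=a;o[:b.shape[0],345:345+b.shape[1]]=b
cv2.imwrite("pics/wr.png",o)
blk=g<45
for s,c,m in blobs(blk,40): print("dark",s,c.round(1),*rect("top",m,.003 if s[4]>1000 else .036))
E
```

```text
(270, 170) [134 133 126] [ 26  15 134]
(325, 190) [127 126 121] [ 25  12 127]
(220, 195) [131 130 123] [ 26  16 131]
(230, 160) [129 129 121] [ 30  16 129]
(120, 250) [21 20 19] [15 24 21]
(123, 215) [103 102  99] [ 23  10 103]
(120, 180) [21 25 22] [68 41 25]
(455, 265) [26 27 23] [38 38 27]
(434, 247) [91 91 88] [30  8 91]
(260, 184) [48 48 50] [120  10  50]
(235, 181) [98 97 92] [25 16 98]
(250, 300) [118 114 103] [ 22  32 118]
(354, 286) [26 23 24] [170  29  26]
dark [465   0  95   3 149] [5.197e+02 4.000e-01] [ 1.06050671 -0.60030951] [236.9   5.2] -88.62367904186249
dark [ 303   23   99   62 1437] [360.7  40.3] [ 0.93477936 -0.20877505] [241.  156.4] -89.4448429942131
dark [248  30   9  14  87] [251.9  36.1] [0.95946313 0.03643505] [32.5 19. ] 0.370013952255249
dark [233  44   9  13  85] [237.4  49.6] [0.92554883 0.07171703] [29.7 18.9] 0.46651580929756165
dark [262  44   9  13  83] [266.2  49.8] [0.92615894 0.0030829 ] [29.8 19. ] 0.5176599025726318
dark [ 545   50   15   93 1119] [553.2  95.1] [ 0.8342356 -0.7036012] [237.9  36.1] -4.117546081542969
dark [248  57   8  14  88]
[... 350 characters left out ...]
722106933594
dark [239 144   8  13  48] [241.9 149.7] [0.68426477 0.05904427] [30.2 11. ] -28.23208999633789
dark [  93  153   65  130 5360] [124.7 218.8] [0.53297034 0.33193814] [294.9 135.2] 4.93090295791626
dark [272 152  11  10  43] [277.4 156.8] [ 0.66884833 -0.02419545] [29.1  9.7] -55.72163772583008
dark [225 210  12   7  44] [230.7 213.4] [0.53728137 0.08272511] [28.2  8.7] -66.56259536743164
dark [ 407  210   56   68 2737] [431.6 243. ] [ 0.47014478 -0.39393451] [154.7 124.3] 2.3278231620788574
dark [346 279  15  15 173] [353.4 286.1] [ 0.3732493  -0.19368945] [31.8 31.3] 89.11699676513672
dark [234 410  41  10 183] [250.8 416.7] [0.09561887 0.02823293] [87.4 19.1] 89.45391082763672
```

View pics/plate.png

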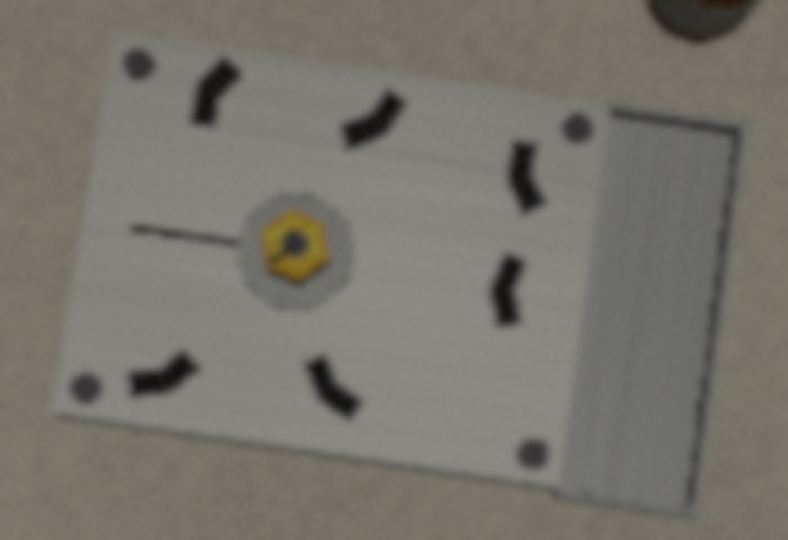

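View pics/wr.png

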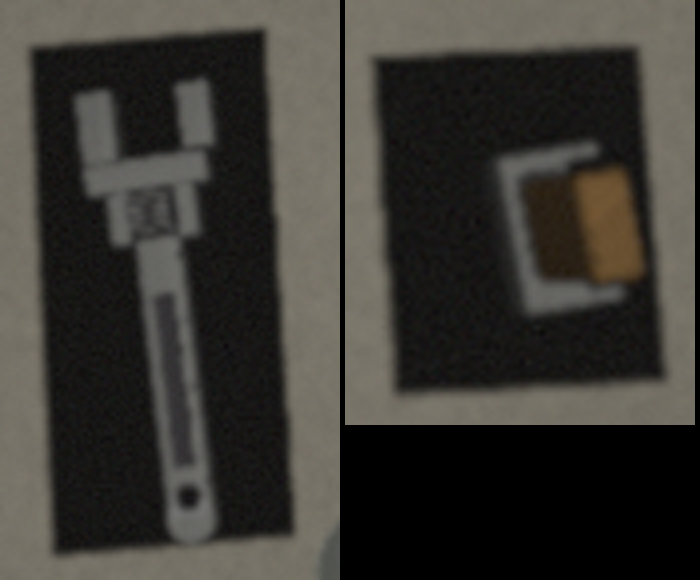

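```bash
cat > m.py <<'E'
from h import *
def V(a,s,o): return np.asarray(a,float)/s+np.array(o)
A=lambda v:np.degrees(np.arctan2(v[1],v[0]))
if __name__=="__main__":
    f=np.load("pics/top0.npz"); p=f["p"].astype(int); hsv=cv2.cvtColor(f["p"],cv2.COLOR_RGB2HSV)
    C=ray("top",V([(110,38),(612,105),(558,490),(55,412)],4.5,(195-.4,130-.4)),.03)[:,:2]
    print("plate",C.mean(0),[round(np.linalg.norm(C[i]-C[i-1])*1e3) for i in range(4)],A(C[0]-C[3]),A(C[1]-C[2]),A(C[0]-C[1])-90,A(C[3]-C[2])-90)
    yaw=np.radians(np.mean([A(C[0]-C[3]),A(C[1]-C[2]),A(C[0]-C[1])-90,A(C[3]-C[2])-90])); pc=C.mean(0)
    R=np.array([[np.cos(yaw),-np.sin(yaw)],[np.sin(yaw),np.cos(yaw)]])
    yel=(hsv[...,1]>110)&(hsv[...,2]>70)
    for s,c,m in blobs(yel,15):
        if s[0]>230 and s[0]<300 and s[1]>150:
            w=ray("top",[c],.056)[0,:2]; print("nut",s,c,w,"in plate",(w-pc)@R)
    L=ray("top",V([(130,228),(238,242)],4.5,(195-.4,130-.4)),.03)[:,:2]; print("line",A(L[0]-L[1])-90,(L-pc)@R)
    Nt=ray("top",V([(295,243),(270,263)],4.5,(195-.4,130-.4)),.056)[:,:2]; print("pointer yaw",A(Nt[1]-Nt[0])-90)
    for s,c,m in blobs(p.max(2)<50,25,70):
        w=ray("top",[c],.037)[0,:2]; q=(w-pc)@R
        if abs(q[0])<.1 and abs(q[1])<.14: print("piece",q.round(3),*rect("top",m,.04)[1:])
    for s,c,m in blobs((p[...,0]-p[...,2]>35)&(p[...,0]>85),30):
        print("orange",s,c.round(1),*rect("top",m,.098)) if c[0]>400 and c[1]>200 else 0
    F=ray("top",V([(497,157),(522,315)],5,(400-69-.4,200-.4)),.025)[:,:2]; print("scr foot back yaw",A(F[0]-F[1]),F)
    W=lambda q,z:ray("top",V([q],4,(85-.4,145-.4)),z)[0,:2]
    print("hole",W((189,497),.019),"tail",W((191,543),.011),"handle top",W((161,255),.019),"jaw tips",W((95,91),.023),W((193,80),.023),"inner",W((115,120),.023),W((178,115),.023),"worm",W((152,212),.028))
    for n,uv,z in [("bottle",(354,117),.15),("beaker",(152,125),.11),("dish",(182,287),.016),("stopper",(353.4,286),.036)]: print(n,ray("top",[uv],z)[0,:2])
E
python3 m.py
```

```text
plate [ 0.59854926 -0.00399915] [195, 262, 201, 258] -7.495885269491616 -8.608842752105438 -7.519975580528438 -8.846901016044882
nut [254 177  14  15 142] [260.21126761 184.21126761] [0.60159793 0.0155495 ] in plate [0.00025765 0.01978327]
line -7.364762020789428 [[0.0011107  0.10570686]
 [0.00184259 0.05003024]]
pointer yaw 39.10661274160043
piece [0.077 0.074] [30.3 11. ] -28.232101440429688
piece [ 0.072 -0.009] [29.6  9.7] -55.72160720825195
piece [ 0.054 -0.09 ] [28.7  9.7] 9.668147087097168
piece [-0.004 -0.089] [28.2  8.4] -6.140899658203125
piece [-0.073  0.077] [29.3  9.6] -69.23183631896973
piece [-0.067 -0.008] [29.1  9.1] 40.5140266418457
orange [447 235  12  21 185] [452.5 244.6] [ 0.46429492 -0.40065375] [43.7 20.4] 9.297674179077148
scr foot back yaw 7.193184694434405 [[ 0.49763344 -0.37731656]
 [ 0.42481827 -0.38650645]]
hole [0.41229959 0.30742496] tail [0.38602675 0.30777346] handle top [0.55055073 0.32761461] jaw tips [0.64552053 0.36766165] [0.65208058 0.31130717] inner [0.62853583 0.35550494] [0.63151813 0.31930045] worm [0.57437484 0.33087609]
bottle [ 0.73022418 -0.18218497]
beaker [0.7220734  0.24828216]
dish [0.37112258 0.19346327]
stopper [ 0.37322273 -0.19457744]
```

```bash
cat >> h.py <<'E'
PC=np.array([.5985,-.004]); PY=np.radians(-8.1)
def Rt(yaw,s=1):
    x=np.array([0,0,-1.]); z=s*np.array([-np.sin(yaw),np.cos(yaw),0]); return np.c_[x,np.cross(z,x),z]
def rot(a): return np.array([[np.cos(a),-np.sin(a)],[np.sin(a),np.cos(a)]])
def pl(x,y,z): return np.r_[PC+rot(PY)@[x,y],z]
E
python3 - <<'E'
from h import *
s=sense(); print(np.round(s["tcp_rot"],2).tolist(),s["finger_gap"])
for nm,P,y in [("scr",(.464,-.4,.08),8),("scr",(.464,-.4,.3),8),("l1",pl(.072,.124,.11),-8.1),("l1e",pl(.072,-.148,.11),-8.1),("l2e",pl(-.07,-.148,.11),-8.1),("wr",(.5245,.3245,.03),8.2),("w1",(.499,0,.06),9),("w2",(.5195,.08,.06),-38)]:
    for sg in(1,-1):
        q=inverse_kinematics(np.array(P),Rt(np.radians(y),sg)); print(nm,sg,None if q is None else np.round(q,2))
E
```

```text
[[-0.0, -0.95, 0.3], [-0.0, 0.3, 0.95], [-1.0, -0.0, -0.0]] 0.08529677583211276
scr 1 [ 0.96  0.56 -0.43  1.8   0.3   0.85  2.09]
scr -1 [-0.07  0.81  1.11  1.86 -0.85  1.04 -0.04]
scr 1 [ 0.96  0.34 -0.43  1.57  0.15  1.26  2.22]
scr -1 [-0.12  0.49  1.12  1.63 -0.45  1.31 -0.36]
l1 1 [-0.37  0.61  0.23  1.6  -0.16  0.95  1.34]
l1 -1 [-0.64  0.69  0.66  1.62 -0.48  1.01 -1.54]
l1e 1 [-0.16  0.61  0.5   1.68 -0.35  0.94  1.9 ]
l1e -1 [-0.39  0.72  0.88  1.69 -0.63  1.04 -1.  ]
l2e 1 [-0.27  0.41  0.58  2.02 -0.31  0.8   1.93]
l2e -1 [-0.64  0.64  1.17  2.04 -0.74  0.96 -0.79]
wr 1 [-0.6   0.59 -0.03  1.83  0.03  0.71  1.07]
wr -1 [-0.98  0.65  0.51  1.86 -0.44  0.75 -1.66]
w1 1 [-0.31  0.41  0.28  2.11 -0.19  0.64  1.82]
w1 -1 [-0.67  0.5   0.76  2.13 -0.54  0.71 -0.97]
w2 1 [-0.46  0.45  0.29  2.05 -0.2   0.67  0.87]
w2 -1 [-1.01  0.72  1.11  2.08 -0.85  0.9  -1.64]
```

```bash
cat >> h.py <<'E'
def orange():
    p,d=camera("top"); q=p.astype(int)
    b=[(s,c,m) for s,c,m in blobs((q[...,0]-q[...,2]>35)&(q[...,0]>85),30) if c[0]>400 and c[1]>180]
    return [rect("top",m,.098) for s,c,m in b],p
def st(t=""):
    s=sense(); print(t,"t=%.1f"%s["time_s"],"pos",np.round(s["position"],4),"F",np.round(s["wrist_force"],1),"gap %.4f"%s["finger_gap"]); return s
def save(n,cam="top",roi=None,f=1.4):
    p,d=camera(cam); r=p if roi is None else p[roi[1]:roi[3],roi[0]:roi[2]]
    cv2.imwrite(f"pics/{n}.png",cv2.resize(r[:,:,::-1],None,fx=f,fy=f,interpolation=cv2.INTER_CUBIC)); return p,d
E
python3 - <<'E'
from h import *
r,p=orange(); print(r)
y=np.radians(8); c=r[0][0]
movep(np.array([*c,.25]),Rt(y)); st("hover")
r,p=orange(); print(r)
move_l(np.array([*c,.079]),feed=.2); st("down")
command_gripper(.0,60); st("closed")
move_l(np.array([*c,.11]),feed=.1); st("lift")
save("lift","scene",(150,80,260,180),6)
E
```

```text
[(array([ 0.46411606, -0.40068301]), array([44.1, 20.4]), 9.297674179077148)]
hover t=3.9 pos [ 0.4648 -0.3999  0.25  ] F [ 0.3 -0.   0. ] gap 0.0854
[]
down t=5.0 pos [ 0.4651 -0.4012  0.0802] F [ 0.2 -0.7  0.8] gap 0.0855
closed t=5.5 pos [ 0.4645 -0.4014  0.0797] F [-1.4 -1.3  3.8] gap 0.0218
lift t=6.0 pos [ 0.4639 -0.4004  0.1099] F [-0.9 -0.2 -3.6] gap 0.0222
```

View pics/lift.png

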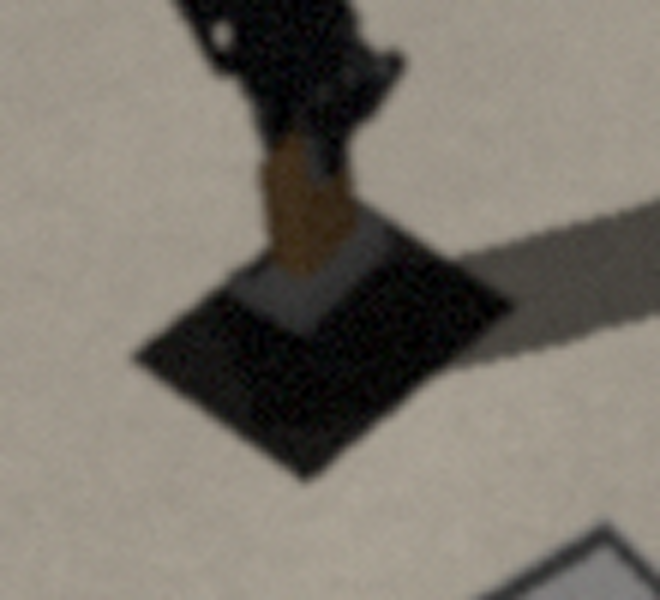

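```bash
cat > lane.py <<'E'
from h import *
def lane(x,y0,y1=-.148,z=.1075):
    R=Rt(PY)
    movep(pl(x,y0,.16),R)
    print("touch",move_l(pl(x,y0,z),until_force=8,feed=.1)); st("on")
    p=sense()["position"]; 
    zz=max(z,p[2])if p[2]<z+.004 else z
    print("force",move_l(pl(x,y1,zz),feed=.1,until_force=25)); st("end")
    move_l(pl(x,y1,.15),feed=.2)
E
python3 - <<'E'
from lane import *
s=sense()["position"]; move_l(np.array([s[0],s[1],.26]),feed=.25)
movep(pl(.072,.124,.26),Rt(PY)); st()
lane(.072,.124); st()
save("l1","top",(195,110,395,260),4)
E
```

```text
t=8.8 pos [0.6876 0.1066 0.2598] F [-0.8 -1.  -2.5] gap 0.0219
touch True
on t=9.8 pos [0.6863 0.1082 0.1065] F [-1.   0.3  4.4] gap 0.0224
force False
end t=12.7 pos [ 0.6487 -0.1606  0.1072] F [ 0.1 -0.4 -3.7] gap 0.0221
 t=13.1 pos [ 0.6495 -0.1605  0.1507] F [-0.9 -0.3 -2.7] gap 0.0220
```

View pics/l1.png

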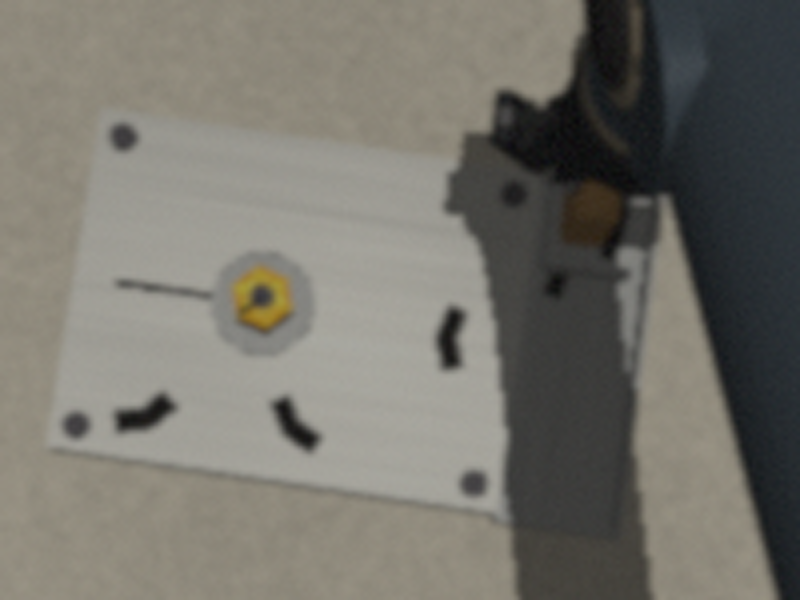

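Lane 1 is clear on the plate; one piece end shows in the trough at crop (555,285), three pieces remain ((145,412), (297,425), (452,338)). Next lanes.

```bash
python3 - <<'E'
from lane import *
lane(-.005,-.041)
lane(-.070,.129)
move_l(pl(-.07,-.148,.27),feed=.25)
c=np.array([.4701,-.3939]); y=np.radians(4)
movep(np.array([*c,.27]),Rt(y)); st("over mat")
save("l2","top",(195,110,395,260),4)
E
```

```text
touch True
on t=14.2 pos [ 0.5864 -0.0452  0.1067] F [-0.3 -0.4  4. ] gap 0.0221
force False
end t=15.4 pos [ 0.5723 -0.1493  0.1071] F [-0.   1.  -2.6] gap 0.0225
touch True
on t=17.4 pos [0.5462 0.132  0.1063] F [-0.7 -0.6  4.4] gap 0.0222
force False
end t=20.4 pos [ 0.5084 -0.1404  0.1075] F [ 0.2 -0.  -2.2] gap 0.0225
over mat t=22.4 pos [ 0.4709 -0.3915  0.2691] F [ 0.   0.8 -2. ] gap 0.0225
```

View pics/l2.png

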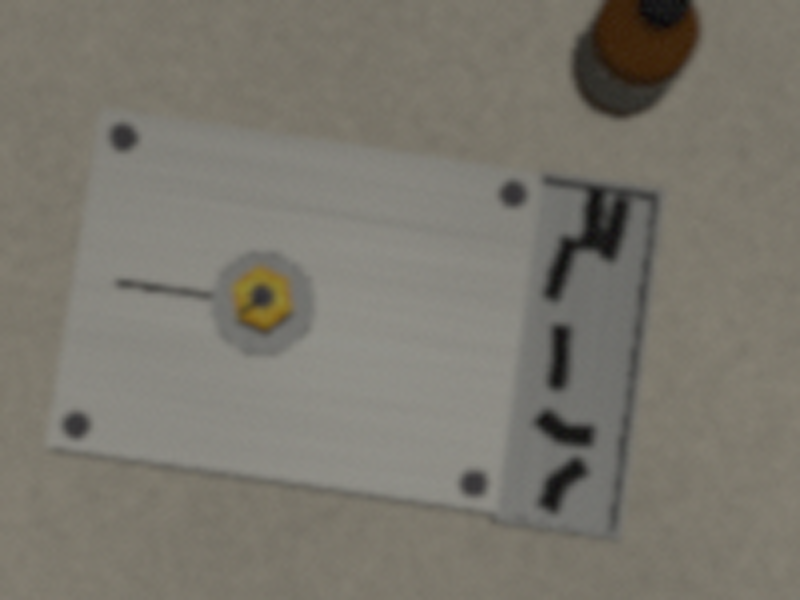

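All six pieces lie in the trough (crop x 540–625, y 190–510) and the plate is clean. Next I put the scraper back and fetch the wrench.

```bash
python3 - <<'E'
from h import *
c=np.array([.4701,-.3939])
print(move_l(np.array([*c,.0795]),until_force=6,feed=.12)); st("down")
command_gripper(.06); 
command_gripper(.085); move_l(np.array([*c,.25]),feed=.25); st("up")
y=np.radians(8.2); m=np.array([.5245,.3245])
movep(np.array([*m,.25]),Rt(y)); print(orange()[0])
print(move_l(np.array([*m,.06]),feed=.2)); print(move_l(np.array([*m,.029]),feed=.08,until_force=8)); st("wr down")
command_gripper(0,100); st("closed")
move_l(np.array([*m,.07]),feed=.1); s=st("lift"); print(np.round(s["ft_torque"],2))
save("wl","scene",(300,200,470,360),4)
E
```

```text
False
down t=24.1 pos [ 0.4706 -0.3942  0.0801] F [-0.2 -0.3 -2.5] gap 0.0220
up t=25.8 pos [ 0.4692 -0.3935  0.2485] F [-0.4 -0.3 -0.8] gap 0.0850
[(array([ 0.44675516, -0.39463492]), array([45.2, 21.9]), 4.344522476196289)]
False
False
wr down t=30.0 pos [0.5242 0.3245 0.0285] F [0.2 0.3 1.2] gap 0.0850
closed t=30.8 pos [0.5245 0.3245 0.029 ] F [-0.2 -0.9 -0.1] gap -0.0005
lift t=31.4 pos [0.5247 0.3244 0.0706] F [ 0.5 -0.9  0.3] gap 0.0002
[-0.07  0.02 -0.01]
```

View pics/wl.png

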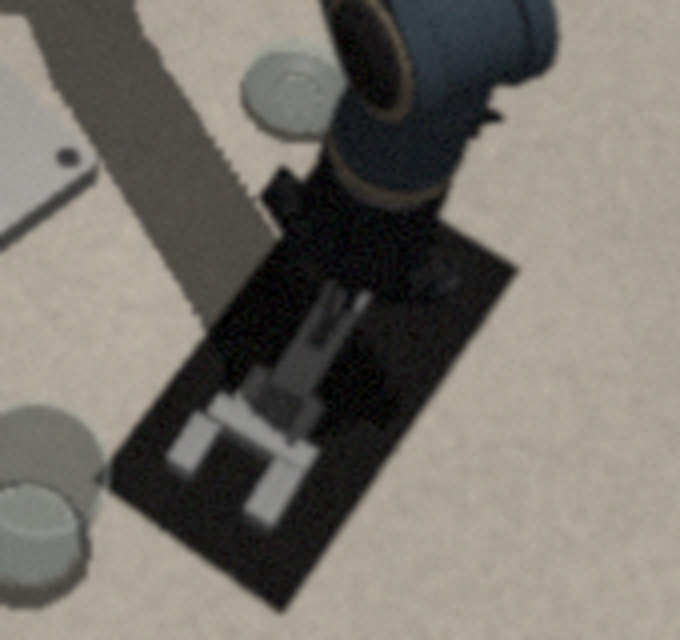

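The fingers closed on nothing (gap 0) and the wrench is still on the mat. The scraper has also been knocked about 24 mm from where I set it. I'll move clear and look.

```bash
python3 - <<'E'
from h import *
s=sense()["position"]; move_l(np.array([s[0],s[1],.2]),feed=.25); command_gripper(.085)
movep(np.array([.5,0.05,.3]),Rt(np.radians(0))); st()
p,d=save("w2","top",(80,140,230,290),4); np.savez("pics/w2.npz",p=p,d=d)
print(orange()[0])
E
```

```text
t=34.0 pos [0.4999 0.051  0.3   ] F [0.7 1.1 0.1] gap 0.0850
[(array([ 0.44689557, -0.39450342]), array([45.4, 22.1]), 3.7010338306427)]
```

View pics/w2.png

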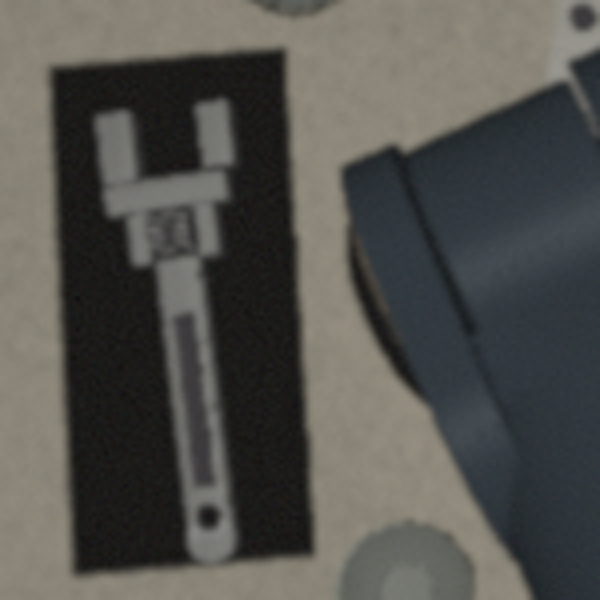

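```bash
python3 - <<'E'
from h import *
f=np.load("pics/w2.npz"); p=f["p"]; d=f["d"]
c=camera_params("top"); R=np.array(c["rotation"]); o=np.array(c["position"])
def pt(u,v):
    K=np.array(c["K"]); x=cv2.undistortPoints(np.array([[[u,v]]],float),K,np.array(c["dist"])).ravel()
    dd=np.median(d[int(v)-1:int(v)+2,int(u)-1:int(u)+2]); return o+R@np.array([x[0]*dd,x[1]*dd,dd])
for n,q in [("tail",(213,540)),("handle",(200,420)),("handle",(190,350)),("neck",(181,285)),("worm",(172,235)),("bar",(165,192)),("jawL",(118,145)),("jawR",(216,130)),("mat",(110,350)),("mat",(270,400)),("table",(380,100)),("tailedge",(210,560)),("hole",(209,516))]:
    print(n,pt(80+q[0]/4-.4,140+q[1]/4-.4).round(4))
E
```

```text
tail [0.3993 0.3054 0.0169]
handle [0.4673 0.3136 0.0208]
handle [0.5072 0.3207 0.0204]
neck [0.5449 0.3278 0.0177]
worm [0.5725 0.3305 0.0289]
bar [0.5984 0.3376 0.0216]
jawL [0.6257 0.3654 0.0224]
jawR [0.6345 0.3091 0.0228]
mat [0.5084 0.3726 0.0017]
mat [0.4793 0.2787 0.0026]
table [6.566e-01 2.192e-01 5.000e-04]
tailedge [0.3881 0.3063 0.0184]
hole [0.4128 0.3077 0.018 ]
```

```bash
python3 - <<'E'
from h import *
P=np.array([.55,.195]);R=Rt(np.radians(90))
movep(np.array([*P,.08]),R)
for g in(.085,.026,0):
    command_gripper(g,40); print(g,move_l(np.array([*P,.012]),feed=.04,until_force=4)); st(); move_l(np.array([*P,.06]),feed=.2)
E
```

```text
0.085 False
 t=37.2 pos [0.5501 0.1951 0.0122] F [ 0.1 -0.3  0.2] gap 0.0851
0.026 False
 t=39.5 pos [0.5502 0.1951 0.0123] F [-0.7  0.  -0.2] gap 0.0263
0 False
 t=41.6 pos [0.5502 0.1951 0.0123] F [-0.3 -0.1 -0.1] gap -0.0001
```

```bash
python3 - <<'E'
from h import *
P=np.array([.55,.195])
for g in(0,.026,.085):
    command_gripper(g,40); print(g,move_l(np.array([*P,-.02]),feed=.06,until_force=4)); s=st(); print(np.round(s["tcp_rot"],2).tolist() if g==0 else ""); move_l(np.array([*P,.05]),feed=.2)
E
```

```text
0 True
 t=43.3 pos [ 0.5496  0.1949 -0.0076] F [-1.5 -0.5  5.5] gap 0.0002
[[-0.0, 0.0, -1.0], [-0.0, -1.0, -0.0], [-1.0, 0.0, 0.0]]
0.026 True
 t=45.0 pos [ 0.5497  0.1949 -0.0077] F [-0.8 -0.2  6.1] gap 0.0258

0.085 False
 t=47.3 pos [ 0.5503  0.1952 -0.0196] F [-0.2 -0.6 -0.6] gap 0.0854
```

The fingertips meet the table at TCP z ≈ -0.0075, with the tool straight down. They therefore sit about 32 mm shorter than the description says, so I'll use the measured offset.

```bash
python3 - <<'E'
from h import *
y=np.radians(8.2); m=np.array([.5245,.3245])
s=sense()["position"]; move_l(np.array([s[0],s[1],.12]),feed=.25)
movep(np.array([*m,.12]),Rt(y))
print(move_l(np.array([*m,.02]),feed=.2)); print(move_l(np.array([*m,-.003]),feed=.08,until_force=6)); st("wr down")
command_gripper(0,100); st("closed")
move_l(np.array([*m,.05]),feed=.1); s=st("lift"); print(np.round(s["ft_torque"],2))
save("wl2","scene",(300,200,470,360),4)
E
```

```text
False
False
wr down t=50.6 pos [ 0.5243  0.3243 -0.0034] F [ 0.4  0.4 -1. ] gap 0.0849
closed t=51.2 pos [ 0.5247  0.3242 -0.0023] F [-1.7 -2.6  5.6] gap 0.0233
lift t=51.9 pos [0.5244 0.3241 0.05  ] F [ 0.2  0.5 -4.6] gap 0.0232
[-0.07  0.2  -0.02]
```

View pics/wl2.png

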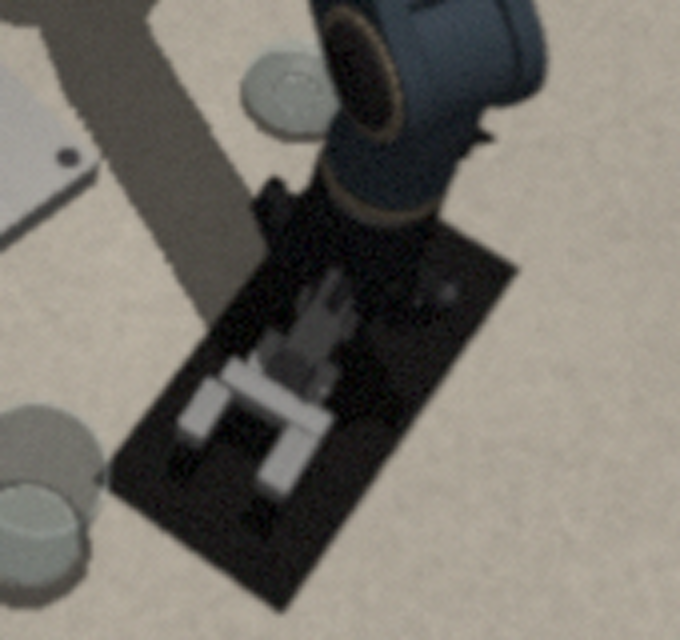

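```bash
cat >> h.py <<'E'
NUT=np.array([.6016,.0155])
def wpos(yaw,z,ox=.1065,oy=-.0028): return np.r_[NUT-rot(yaw)@[ox,oy],z]
E
python3 - <<'E'
from h import *
s=sense()["position"]; move_l(np.array([s[0],s[1],.13]),feed=.25)
y=np.radians(9)
movep(wpos(y,.12),Rt(y)); move_l(wpos(y,.062),feed=.15); st("hover"); 
a,_=camera("scene"); b,_=camera("top")
a=a[170:290,200:340]; b=b[140:240,200:320]
np.savez("pics/hv.npz",a=a,b=b)
a=cv2.resize(a[:,:,::-1],None,fx=4,fy=4,interpolation=cv2.INTER_CUBIC); b=cv2.resize(b[:,:,::-1],(240,200),interpolation=cv2.INTER_CUBIC)
o=np.zeros((480,800,3),np.uint8); o[:,:560]=a; o[:200,560:]=b; cv2.imwrite("pics/hv.png",o)
E
```

```text
hover t=54.2 pos [0.4965 0.0028 0.0623] F [ 0.3 -0.2 -5.3] gap 0.0233
```

View pics/hv.png

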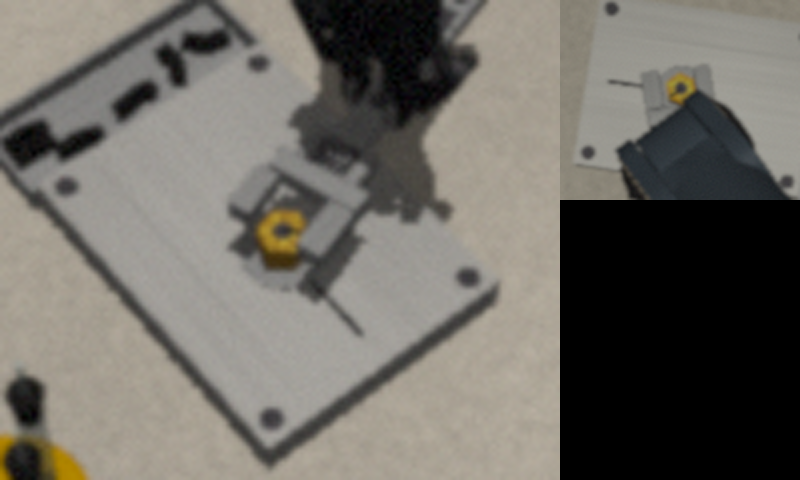

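```bash
python3 - <<'E'
from h import *
t=ray("top",[(246.5,175.8),(272.5,172.8)],.087)[:,:2]; n=ray("top",[(260.2,184.2)],.056)[0,:2]
y=np.radians(9); print(t,n,"nut rel tip-mid in wrench axes",rot(-y)@(n-t.mean(0)),"jaw line yaw",np.degrees(np.arctan2(*(t[0]-t[1])[::-1]))-90)
y=np.radians(9)
print(move_l(wpos(y,.022),feed=.05,until_force=7)); s=st("low"); print(s["ft_torque"])
save("low","scene",(200,170,340,290),4)
E
```

```text
[[ 0.61541745  0.04504709]
 [ 0.6222093  -0.01181478]] [0.60162349 0.01557489] nut rel tip-mid in wrench axes [-0.01714114  0.00166065] jaw line yaw 6.8114046111719375
True
low t=55.0 pos [0.4954 0.0014 0.0246] F [-1.7 -0.4  5.8] gap 0.0234
[-0.13115002  0.1286506  -0.01748357]
```

View pics/low.png

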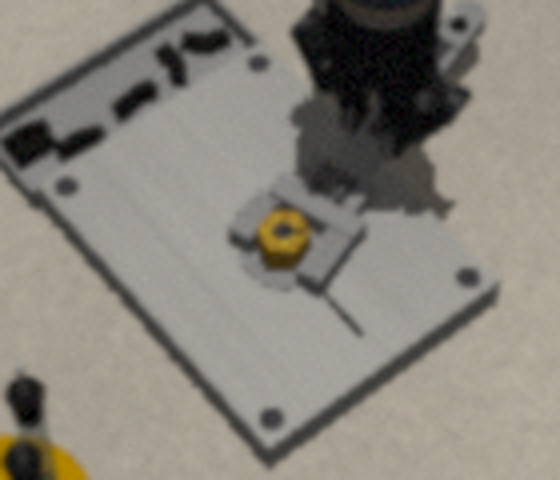

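```bash
cat > worm.py <<'E'
from h import *
def strokes(n,W,yaw,sgn=1,F=11,half=.009,z0=.0485):
    e=rot(yaw)@[1,0]; R=Rt(yaw)
    for i in range(n):
        a=np.r_[W-sgn*half*e,z0+.006]; b=W+sgn*half*e
        move_l(a,R,feed=.2); f0=sense()["wrist_force"]
        h=move_l(np.r_[a[:2],z0-.006],feed=.03,until_force=F); s=sense(); z=s["position"][2]
        f1=s["wrist_force"]-f0
        out=[]
        for k in(1/3,2/3,1):
            move_l(np.r_[a[:2]+k*(b-a[:2]),z-.0005],feed=.04); f=sense()["wrist_force"]-f0; out.append((round(float(f[:2]@e),1),round(float(f[2]),1)))
        print(i,h,"z%.4f"%z,"Fz %.1f"%f1[2],"(along,down)",out,"t%.1f"%sense()["time_s"])
        move_l(np.r_[b,z+.006],feed=.2)
E
python3 - <<'E'
from worm import *
y=np.radians(9); s=sense()["position"]; p0=s.copy(); np.save("grip0.npy",p0)
command_gripper(.06); move_l(np.r_[s[:2],.1],feed=.2); command_gripper(0,40)
W=p0[:2]+rot(y)@[.0525,0]
move_l(np.r_[W,.08],Rt(y),feed=.2); st("over worm")
strokes(2,W,y)
E
```

```text
over worm t=57.1 pos [0.5471 0.01   0.0795] F [-1.1  0.1 -0.4] gap -0.0000
0 True z0.0481 Fz 8.8 (along,down) [(-0.1, 5.8), (-3.7, 8.9), (-5.2, 9.1)] t58.6
1 True z0.0481 Fz 8.0 (along,down) [(-4.7, 10.4), (-6.0, 10.7), (-4.8, 10.4)] t60.3
```

```bash
python3 - <<'E'
from worm import *
y=np.radians(9); p0=np.load("grip0.npy"); W=p0[:2]+rot(y)@[.0525,0]
strokes(3,W,y,F=15)
move_l(np.r_[W,.08],feed=.2)
save("jaw1","scene",(240,190,320,260),8)
E
```

```text
0 True z0.0480 Fz 7.9 (along,down) [(-4.8, 10.9), (-5.5, 10.9), (-6.3, 10.8)] t62.0
1 True z0.0479 Fz 10.4 (along,down) [(-7.0, 15.1), (-9.4, 19.3), (-13.6, 21.0)] t63.7
2 True z0.0478 Fz 9.6 (along,down) [(-12.8, 18.1), (-15.1, 22.2), (-18.1, 25.0)] t65.5
```

View pics/jaw1.png

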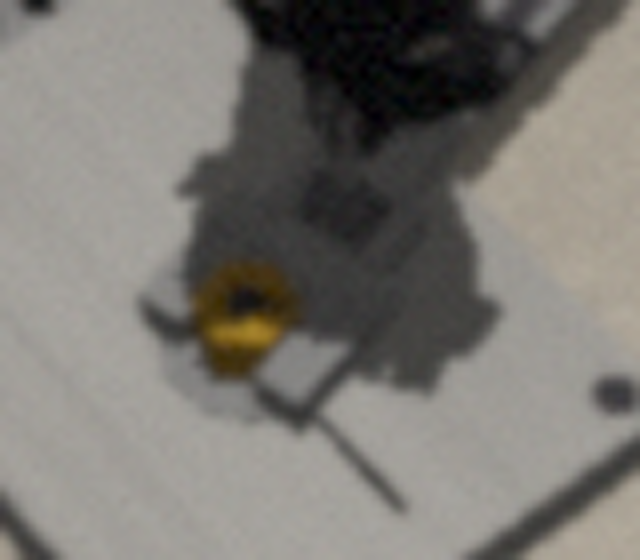

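```bash
cat > turn.py <<'E'
from h import *
def arc(o,z,degs,stop=18):
    for d in degs:
        y=np.radians(d); move_l(np.r_[NUT-rot(y)@o,z],Rt(y),feed=.08)
        s=sense(); f=s["wrist_force"]; t=rot(y)@[0,1]; e=rot(y)@[1,0]
        print("yaw",round(d,1),"tang %.1f rad %.1f z %.1f"%(f[:2]@t,f[:2]@e,f[2]),"Mz %.2f"%s["ft_torque"][2],"gap %.4f"%s["finger_gap"],"t%.1f"%s["time_s"])
        if abs(f[:2]@t)>stop: return d
E
python3 - <<'E'
from turn import *
y=np.radians(9); p0=np.load("grip0.npy")
p=sense()["position"]; move_l(np.r_[p0[:2],.09],feed=.2); command_gripper(.06); 
print(move_l(np.r_[p0[:2],.0255],feed=.12,until_force=8)); command_gripper(0,40); s=st("grip"); 
command_gripper(0,90); s=st("grip"); 
p=p0; o=rot(-y)@(NUT-p[:2]); print(o); np.save("o.npy",o)
print(arc(o,.0255,np.arange(5,-34,-4.)))
E
```

```text
False
grip t=68.2 pos [0.4958 0.0026 0.0266] F [-1.2  2.6  6. ] gap 0.0252
grip t=68.4 pos [0.4958 0.0026 0.0268] F [-2.1  1.9  9.3] gap 0.0238
[ 0.10711298 -0.00272723]
yaw 5.0 tang -5.0 rad -1.3 z 6.8 Mz -1.03 gap 0.0235 t68.6
yaw 1.0 tang -5.7 rad -0.7 z 7.2 Mz -0.95 gap 0.0233 t68.9
yaw -3.0 tang -5.9 rad -0.4 z 7.2 Mz -0.90 gap 0.0234 t69.1
yaw -7.0 tang -5.6 rad -0.9 z 7.9 Mz -0.93 gap 0.0233 t69.4
yaw -11.0 tang -4.9 rad 0.9 z 8.5 Mz -0.91 gap 0.0233 t69.6
yaw -15.0 tang -6.3 rad -0.4 z 7.8 Mz -0.89 gap 0.0234 t69.9
yaw -19.0 tang -4.8 rad 0.4 z 7.9 Mz -0.89 gap 0.0233 t70.1
yaw -23.0 tang -5.4 rad 0.6 z 8.1 Mz -0.84 gap 0.0235 t70.4
yaw -27.0 tang -4.8 rad 0.6 z 8.3 Mz -0.82 gap 0.0234 t70.6
yaw -31.0 tang -5.2 rad 0.9 z 8.7 Mz -0.87 gap 0.0233 t70.9
None
```

```bash
python3 - <<'E'
from turn import *
print(arc(np.load("o.npy"),.0255,np.arange(-33,-50,-1.5),stop=16))
save("t1","scene",(240,190,320,260),8)
E
```

```text
yaw -33.0 tang -8.1 rad 0.6 z 11.7 Mz -0.30 gap 0.0235 t71.1
yaw -34.5 tang -7.7 rad 0.4 z 11.9 Mz -0.17 gap 0.0232 t71.4
yaw -36.0 tang -8.6 rad -0.0 z 13.2 Mz -0.12 gap 0.0234 t71.6
yaw -37.5 tang -8.9 rad -0.0 z 12.2 Mz -0.17 gap 0.0234 t71.9
yaw -39.0 tang -8.6 rad 0.7 z 13.3 Mz -0.04 gap 0.0234 t72.1
yaw -40.5 tang -7.9 rad 0.7 z 13.4 Mz -0.04 gap 0.0235 t72.4
yaw -42.0 tang -9.3 rad 0.3 z 13.5 Mz 0.06 gap 0.0231 t72.6
yaw -43.5 tang -11.4 rad 0.2 z 17.5 Mz 0.72 gap 0.0237 t72.9
yaw -45.0 tang -13.6 rad -0.2 z 18.0 Mz 0.94 gap 0.0233 t73.1
yaw -46.5 tang -13.2 rad -0.7 z 18.3 Mz 0.99 gap 0.0233 t73.4
yaw -48.0 tang -12.9 rad -0.6 z 18.1 Mz 0.87 gap 0.0234 t73.6
yaw -49.5 tang -12.1 rad -1.0 z 17.5 Mz 1.00 gap 0.0235 t73.9
None
```

View pics/t1.png

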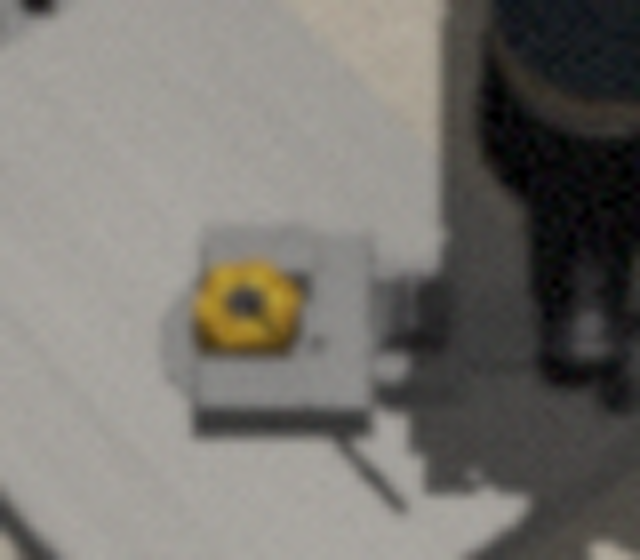

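```bash
python3 - <<'E'
from turn import *
V=lambda q:np.array(q,float)/8+[240-.45,190-.45]
A=lambda v:np.degrees(np.arctan2(v[1],v[0]))
e=ray("scene",[V((200,408)),V((370,412))],.05)[:,:2]; print("wrench yaw",A(e[0]-e[1]))
e=ray("scene",[V((210,228)),V((372,232))],.05)[:,:2]; print("wrench yaw",A(e[0]-e[1]))
n=ray("scene",[V((246,301)),V((276,330))],.056)[:,:2]; l=ray("scene",[V((335,435)),V((405,510))],.03)[:,:2]; print("pointer",A(n[1]-n[0])-90,"line",A(l[1]-l[0])-90,n[0])
st()
command_gripper(.06); s=sense()["position"]; move_l(np.r_[s[:2],.12],feed=.25)
movep(np.array([.52,.25,.25]),Rt(np.radians(-20)))
p,_=save("t2","top",(210,140,310,260),5)
E
```

```text
wrench yaw -48.640862220910066
wrench yaw -48.71977759262782
pointer -5.716970521064098 line -8.444712733917058 [0.60268184 0.01552623]
 t=73.9 pos [0.5313 0.0954 0.0268] F [-9.7 -8.  17.1] gap 0.0231
```

View pics/t2.png

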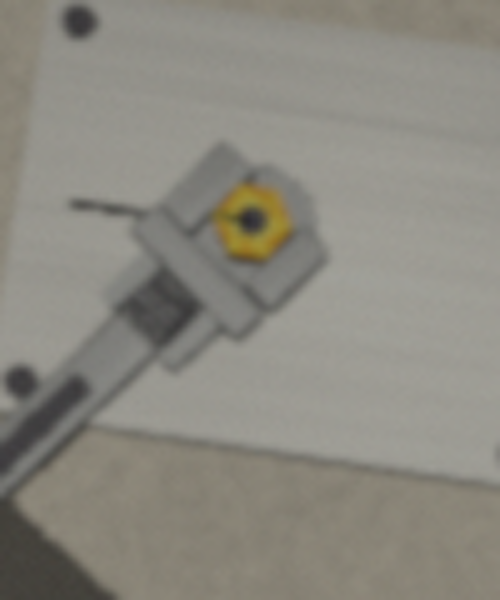

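```bash
python3 - <<'E'
from turn import *
from worm import strokes
o=np.load("o.npy"); P=lambda d,z:(np.r_[NUT-rot(np.radians(d))@o,z],Rt(np.radians(d)))
movep(*P(-49,.12)); move_l(P(-49,0.0255)[0],feed=.15,until_force=8); command_gripper(0,60); st("grip")
arc(o,.0255,[-46,-43,-40,-38.5],99)
command_gripper(.05); s=sense()["position"]; move_l(np.r_[s[:2],.1],feed=.25); command_gripper(0,40)
y=np.radians(-38.5); W=P(-38.5,0)[0][:2]+rot(y)@[.0525,0]
move_l(np.r_[W,.07],Rt(y),feed=.2)
strokes(3,W,y,F=18)
move_l(np.r_[W,.08],feed=.25)
E
```

```text
grip t=77.8 pos [0.5303 0.0946 0.0261] F [-7.6 -6.  11.1] gap 0.0247
yaw -46 tang -7.1 rad -0.5 z 6.7 Mz -0.32 gap 0.0240 t78.0
yaw -43 tang -4.4 rad -2.7 z 6.7 Mz -0.12 gap 0.0243 t78.3
yaw -40 tang -3.1 rad -3.9 z 7.0 Mz -0.45 gap 0.0244 t78.5
yaw -38.5 tang -2.2 rad -4.6 z 7.0 Mz -0.66 gap 0.0244 t78.8
0 True z0.0481 Fz 10.1 (along,down) [(-0.5, 4.3), (-4.0, 6.3), (-3.6, 6.3)] t82.1
1 True z0.0481 Fz 9.1 (along,down) [(-6.1, 10.1), (-5.8, 9.2), (-4.2, 7.6)] t83.8
2 True z0.0481 Fz 9.5 (along,down) [(-5.8, 9.5), (-5.1, 8.4), (-5.7, 7.6)] t85.5
```

```bash
sed -i 's/z0=.0485)/z0=.0485,dz=.0015)/; s/z-.0005/z-dz/' worm.py; cat > jawm.py <<'E'
from h import *
def jawm(yaw):
    "wrench-frame extents of points 12..26 mm above the plate near the nut, from both depth maps"
    for n in("top","scene"):
        p,d=camera(n); c=camera_params(n); v,u=np.nonzero(d>0)
        x=cv2.undistortPoints(np.c_[u,v].astype(float).reshape(-1,1,2),np.array(c["K"]),np.array(c["dist"])).reshape(-1,2)
        D=d[v,u]; X=np.c_[x*D[:,None],D]@np.array(c["rotation"]).T+np.array(c["position"])
        col=p[v,u].astype(int); k=(np.linalg.norm(X[:,:2]-NUT,axis=1)<.07)&(X[:,2]>.041)&(X[:,2]<.053)&(col[:,0]-col[:,2]<20)
        q=(X[k,:2]-NUT)@rot(yaw)
        for a,b in((0,8),(8,16)):
            w=q[(q[:,0]>a/1e3)&(q[:,0]<b/1e3),1]*1e3
            if len(w)>10: P=np.sort(w[w>0]);N=np.sort(w[w<0]); print(n,(a,b),len(w),"fixed",P[[1,-2]].round(1) if len(P)>3 else 0,"moving",N[[1,-2]].round(1) if len(N)>3 else 0)
E
python3 - <<'E'
from turn import *
from worm import strokes
from jawm import jawm
o=np.load("o.npy"); y=np.radians(-38.5); W=(NUT-rot(y)@o)+rot(y)@[.0525,0]
strokes(3,W,y,F=18)
move_l(np.r_[W,.08],feed=.25); 
jawm(y)
E
```

```text
0 True z0.0481 Fz 7.4 (along,down) [(-7.1, 13.4), (-11.0, 15.5), (-6.2, 11.4)] t87.5
1 True z0.0481 Fz 9.8 (along,down) [(-9.4, 20.4), (-13.8, 22.3), (-17.1, 24.8)] t89.3
2 True z0.0481 Fz 9.3 (along,down) [(-8.4, 18.3), (-12.8, 20.6), (-15.8, 24.0)] t91.0
scene (0, 8) 30 fixed [18.2 38.8] moving [-28.9 -23.8]
scene (8, 16) 34 fixed [18.9 38.4] moving [-31.8 -19.9]
```

```bash
python3 - <<'E'
from turn import *
o=np.load("o.npy"); P=lambda d,z:(np.r_[NUT-rot(np.radians(d))@o,z],Rt(np.radians(d)))
s=sense()["position"]; move_l(P(-38.5,.1)[0],feed=.2); command_gripper(.05)
print(move_l(P(-38.5,.0255)[0],feed=.15,until_force=8)); command_gripper(0,60); st("grip")
arc(o,.0255,[-40,-41.5,-43],15)
arc(o,.0255,[-40,-37,-34,-31,-28],25)
E
```

```text
False
grip t=93.6 pos [0.5196 0.0838 0.0269] F [-1.1 -1.   6.3] gap 0.0245
yaw -40 tang -7.8 rad -1.5 z 10.6 Mz 0.66 gap 0.0244 t93.8
yaw -41.5 tang -12.3 rad -1.7 z 16.0 Mz 0.74 gap 0.0244 t94.1
yaw -43 tang -14.3 rad -0.7 z 18.5 Mz 1.09 gap 0.0245 t94.3
yaw -40 tang -7.1 rad -0.6 z 10.6 Mz -0.26 gap 0.0244 t94.6
yaw -37 tang -4.4 rad -2.2 z 7.9 Mz -0.75 gap 0.0243 t94.8
yaw -34 tang -1.3 rad -2.1 z 5.4 Mz -0.41 gap 0.0242 t95.1
yaw -31 tang -0.7 rad -1.4 z 5.6 Mz -0.54 gap 0.0242 t95.3
yaw -28 tang -1.1 rad -2.6 z 6.4 Mz -0.58 gap 0.0238 t95.6
```

```bash
cat > nuty.py <<'E'
from h import *
def nuty(n="scene",c=NUT):
    p,_=camera(n); g=cv2.GaussianBlur(p[...,0].astype(np.float32),(0,0),.6)
    a=np.radians(np.arange(0,360,2)); acc=0
    for r in(.009,.011,.013):
        P=np.c_[c[0]-r*np.sin(a),c[1]+r*np.cos(a),0*a+.056]; uv=proj(n,P).astype(np.float32)
        acc=acc+cv2.remap(g,uv[:,0].reshape(1,-1),uv[:,1].reshape(1,-1),cv2.INTER_LINEAR).ravel()
    acc/=3; k=np.argsort(acc)[:1]; i=k[0]; j=np.arange(i-8,i+9)%180; w=np.clip(np.median(acc)-acc[j],0,None)
    print(n,"pointer yaw %.1f"%(np.degrees(a[i])+ (w*np.arange(-8,9)*2).sum()/w.sum()),"min %.0f med %.0f"%(acc[i],np.median(acc)), acc[::10].astype(int))
E
python3 - <<'E'
from nuty import *
nuty("scene"); nuty("top")
E
```

```text
scene pointer yaw 350.4 min 119 med 151 [122 140 153 157 149 149 152 152 153 157 155 151 151 148 146 148 141 125]
top pointer yaw 354.9 min 115 med 148 [118 140 146 148 147 148 152 149 148 151 151 148 148 144 141 142 140 125]
```

```bash
python3 - <<'E'
from turn import *
from nuty import nuty
from jawm import jawm
o=np.load("o.npy")
r=arc(o,.0255,[-26,-24,-22,-20,-18],12); nuty(); nuty("top"); jawm(np.radians(-18))
E
```

```text
yaw -26 tang -0.5 rad -2.2 z 6.7 Mz -0.74 gap 0.0243 t95.9
yaw -24 tang -0.6 rad -1.7 z 6.7 Mz -0.83 gap 0.0242 t96.2
yaw -22 tang -0.2 rad -2.8 z 8.2 Mz -0.84 gap 0.0243 t96.4
yaw -20 tang -0.0 rad -2.3 z 8.4 Mz -0.86 gap 0.0244 t96.7
yaw -18 tang -0.2 rad -2.5 z 8.1 Mz -0.84 gap 0.0241 t96.9
scene pointer yaw 5.4 min 118 med 152 [118 128 147 156 154 153 156 155 152 155 154 149 150 150 148 153 151 136]
top pointer yaw 6.6 min 107 med 146 [107 123 142 149 149 146 149 150 147 149 149 146 146 144 141 142 143 133]
top (0, 8) 51 fixed [20.  34.7] moving [-33.3 -18.2]
top (8, 16) 46 fixed [19.1 35. ] moving [-33.4 -17.6]
scene (0, 8) 26 fixed [19.6 36.9] moving [-31.1 -26.7]
scene (8, 16) 35 fixed [19.5 38.8] moving [-30.2 -15.8]
```

```bash
python3 - <<'E'
from turn import *
from nuty import nuty
from jawm import jawm
from worm import strokes
o=np.load("o.npy"); P=lambda d,z:(np.r_[NUT-rot(np.radians(d))@o,z],Rt(np.radians(d)))
arc(o,.0255,[-14,-10,-6,-2,2,5],25); nuty(); nuty("top")
arc(o,.0255,[2,0],25)
command_gripper(.05); s=sense()["position"]; move_l(np.r_[s[:2],.1],feed=.25); command_gripper(0,40)
y=0.; W=P(0,0)[0][:2]+rot(y)@[.0525,0]
move_l(np.r_[W,.07],Rt(y),feed=.2)
strokes(3,W,y,F=18,dz=.002)
move_l(np.r_[W,.08],feed=.25); jawm(y); nuty()
E
```

```text
yaw -14 tang -1.0 rad -3.0 z 9.6 Mz -0.70 gap 0.0240 t97.4
yaw -10 tang -1.0 rad -3.4 z 10.2 Mz -0.63 gap 0.0241 t97.6
yaw -6 tang -0.5 rad -2.7 z 9.6 Mz -0.70 gap 0.0240 t97.9
yaw -2 tang -1.8 rad -4.4 z 10.2 Mz -0.75 gap 0.0242 t98.1
yaw 2 tang -1.4 rad -4.3 z 10.0 Mz -0.70 gap 0.0246 t98.4
yaw 5 tang -0.7 rad -2.9 z 10.9 Mz -0.80 gap 0.0241 t98.6
scene pointer yaw 24.2 min 123 med 149 [141 123 133 147 158 155 146 152 162 161 153 149 146 147 145 148 150 150]
top pointer yaw 107.7 min 94 med 142 [137 122 129 142 128  97 105 141 151 149 148 147 144 143 142 141 142 143]
yaw 2 tang -4.7 rad -4.4 z 12.1 Mz -0.21 gap 0.0244 t99.0
yaw 0 tang -6.0 rad -4.5 z 12.8 Mz 0.12 gap 0.0242 t99.2
0 True z0.0481 Fz 10.1 (along,down) [(-9.2, 20.4), (-14.4, 25.2), (-17.4, 28.3)] t102.5
1 True z0.0481 Fz 9.5 (along,down) [(-10.9, 22.9), (-15.0, 28.0), (-19.8, 31.6)] t104.2
2 True z0.0481 Fz 11.1 (along,down) [(-11.5, 25.4), (-15.4, 28.9), (-20.9, 33.5)] t106.0
scene (0, 8) 27 fixed [19.9 37. ] moving [-30.4 -21.9]
scene (8, 16) 34 fixed [17.6 37.5] moving [-29.  -16.4]
scene pointer yaw 31.7 min 59 med 67 [80 62 59 64 66 65 64 65 66 67 72 81 78 75 65 62 68 82]
```

```bash
python3 - <<'E'
from turn import *
from nuty import nuty
o=np.load("o.npy"); P=lambda d,z:(np.r_[NUT-rot(np.radians(d))@o,z],Rt(np.radians(d)))
move_l(P(-1,.1)[0],Rt(np.radians(-1)),feed=.2); command_gripper(.05)
print(move_l(P(-1,.0255)[0],feed=.15,until_force=8)); command_gripper(0,90); st("grip")
arc(o,.0255,np.arange(-5,-36,-5.),99)
arc(o,.0255,np.arange(-37,-50,-1.5),13.5); nuty(); nuty("top")
E
```

```text
False
grip t=108.6 pos [0.4952 0.0161 0.0272] F [-2.7 -8.4 10.9] gap 0.0234
yaw -5.0 tang -5.0 rad -2.7 z 8.7 Mz -0.81 gap 0.0234 t108.8
yaw -10.0 tang -3.4 rad -2.9 z 10.7 Mz -0.93 gap 0.0232 t109.1
yaw -15.0 tang -5.1 rad -2.3 z 9.7 Mz -0.87 gap 0.0233 t109.4
yaw -20.0 tang -2.8 rad -1.5 z 11.1 Mz -0.91 gap 0.0231 t109.6
yaw -25.0 tang -4.1 rad -1.5 z 11.5 Mz -0.83 gap 0.0237 t109.9
yaw -30.0 tang -4.2 rad -0.4 z 10.8 Mz -0.80 gap 0.0233 t110.2
yaw -35.0 tang -3.8 rad -0.2 z 11.6 Mz -0.80 gap 0.0233 t110.4
yaw -37.0 tang -9.7 rad -0.3 z 17.3 Mz 0.26 gap 0.0232 t110.7
yaw -38.5 tang -9.4 rad -1.0 z 17.0 Mz 0.33 gap 0.0233 t110.9
yaw -40.0 tang -11.1 rad -0.6 z 19.2 Mz 0.66 gap 0.0234 t111.2
yaw -41.5 tang -14.3 rad -1.2 z 21.3 Mz 1.18 gap 0.0227 t111.4
scene pointer yaw 342.4 min 116 med 154 [130 150 159 156 153 160 158 154 156 157 152 154 155 152 153 149 137 116]
top pointer yaw 345.9 min 115 med 149 [127 143 149 150 148 151 149 146 150 153 150 149 149 145 142 141 137 118]
```

```bash
python3 - <<'E'
from turn import *
from nuty import nuty
from worm import strokes
o=np.load("o.npy"); P=lambda d,z:(np.r_[NUT-rot(np.radians(d))@o,z],Rt(np.radians(d)))
d=-39
command_gripper(.05); s=sense()["position"]; move_l(np.r_[s[:2],.1],feed=.25); command_gripper(0,40)
y=np.radians(d); W=P(d,0)[0][:2]+rot(y)@[.0525,0]
move_l(np.r_[W,.07],Rt(y),feed=.2)
strokes(2,W,y,sgn=-1,F=18,dz=.001)
move_l(np.r_[W,.09],feed=.25); nuty(); nuty("top")
move_l(P(d,.09)[0],feed=.2); command_gripper(.06)
move_l(P(d,.0235)[0],feed=.15,until_force=8); st("down"); command_gripper(0,100); st("grip")
s=sense()["position"]; print(move_l(np.r_[s[:2],.06],feed=.06,until_force=15)); st("lift"); nuty(); nuty("top")
E
```

```text
0 True z0.0479 Fz 9.4 (along,down) [(0.1, 8.0), (2.4, 6.2), (2.3, 5.7)] t114.8
1 True z0.0479 Fz 8.5 (along,down) [(3.0, 7.8), (2.8, 7.3), (2.6, 6.2)] t116.6
scene pointer yaw 348.2 min 52 med 133 [ 55  64  66  66  68  89 132 150 156 158 150 148 150 147 147 133  87  54]
top pointer yaw 167.6 min 35 med 41 [41 40 39 40 40 39 38 37 35 36 43 50 55 56 51 41 39 39]
down t=118.8 pos [0.5204 0.0854 0.0238] F [ 1.3 -0.3  0.9] gap 0.0596
grip t=119.2 pos [0.5202 0.0846 0.0249] F [-2.6 -1.4  8.4] gap 0.0233
True
lift t=119.5 pos [0.519  0.0843 0.028 ] F [ 1.1  1.  -5.1] gap 0.0233
scene pointer yaw 344.0 min 115 med 150 [128 145 150 150 149 153 156 156 160 158 151 149 148 142 144 151 141 116]
top pointer yaw 345.9 min 115 med 148 [127 144 149 150 149 152 151 147 150 152 149 148 147 143 142 142 137 118]
```

```bash
python3 - <<'E'
from turn import *
from nuty import nuty
s=sense()["position"]; print(move_l(np.r_[s[:2],.062],feed=.06,until_force=20)); st("lift")
s=sense()["position"]; move_l(np.r_[s[:2],.14],feed=.2); st()
# mat centre (.533,.332) yaw ~4.9 : wrench_mid over it
movep(np.array([.53,.33,.14]),Rt(np.radians(5))); st("mat")
nuty(); nuty("top"); print(orange()[0])
p,_=camera("top"); h=cv2.cvtColor(p,cv2.COLOR_RGB2HSV); yel=(h[...,1]>110)&(h[...,2]>70)
for s,c,m in blobs(yel,15):
    if 230<s[0]<300 and s[1]>150: print(s,c,ray("top",[c],.056))
cv2.imwrite("pics/fin_a.png",p[:,:,::-1])
E
```

```text
False
lift t=120.4 pos [0.5181 0.0835 0.0619] F [-0.3 -0.6 -5.3] gap 0.0234
 t=120.9 pos [0.5173 0.0829 0.1392] F [ 0.1 -0.1 -5.4] gap 0.0231
mat t=121.9 pos [0.5302 0.3282 0.1385] F [ 0.3 -1.  -5.3] gap 0.0234
scene pointer yaw 342.3 min 120 med 157 [134 151 158 159 160 163 165 162 159 157 155 159 154 149 154 152 138 120]
top pointer yaw 345.7 min 114 med 148 [126 142 148 149 148 151 149 146 148 151 148 148 148 144 141 140 135 116]
[(array([ 0.446841  , -0.39462839]), array([45.4, 21.9]), 4.344522476196289)]
[253 177  15  15 146] [260.19178082 184.21917808] [[0.60157986 0.01559325 0.056     ]]
```

```bash
python3 - <<'E'
from h import *
f0={n:np.load(f"pics/{n}0.npz")["p"] for n in("top","scene")}
f1={n:camera(n)[0] for n in("top","scene")}
for lab,f in(("start",f0),("now",f1)):
  for n,p in f.items():
    hs=cv2.cvtColor(p,cv2.COLOR_RGB2HSV); g=p[...,0].astype(np.float32)
    v0=proj(n,[[*NUT,.056]])[0]
    # dark stripe pixels: whiten by unwarping nut top to 0.25mm grid
    k=np.arange(-20,20.01,.5)/1000; X,Y=np.meshgrid(k,k,indexing="ij")
    P=np.c_[NUT[0]+X.ravel(),NUT[1]+Y.ravel(),0*X.ravel()+.056]; uv=proj(n,P).astype(np.float32)
    G=cv2.remap(g,uv[:,0].reshape(X.shape),uv[:,1].reshape(X.shape),cv2.INTER_CUBIC)
    r=np.hypot(X,Y); w=np.where(r<.006,np.clip(115-G,0,None),0); c=np.array([(w*X).sum(),(w*Y).sum()])/max(w.sum(),1e-9)
    out=[]
    for rr in(.008,.010,.012,.014):
        a=np.radians(np.arange(-180,180,2)); i=((c[0]-rr*np.sin(a))*2000+40).astype(np.float32); j=((c[1]+rr*np.cos(a))*2000+40).astype(np.float32)
        q=cv2.remap(G,j.reshape(1,-1),i.reshape(1,-1),cv2.INTER_LINEAR).ravel(); b=np.argmin(q); J=np.arange(b-10,b+11)%180; ww=np.clip(np.percentile(q,40)-q[J],0,None); out.append(round(float(np.degrees(a[b])+(ww*np.arange(-20,21,2)).sum()/ww.sum()),1))
    print(lab,n,"hub offset mm",(c*1e3).round(1),"pointer by radius",out)
    L=[]
    for d in np.arange(.04,.075,.005):
        t=np.arange(-.01,.0101,.0005); e=rot(PY); P=[[*(NUT+e@[x,d]),.03] for x in t]; uv=proj(n,P).astype(np.float32)
        q=cv2.remap(g,uv[:,0].reshape(1,-1),uv[:,1].reshape(1,-1),cv2.INTER_LINEAR).ravel(); w=np.clip(np.median(q)-q-8,0,None); L.append((w*t).sum()/max(w.sum(),1e-6)*1e3)
    print("   line lateral mm at 40..75:",np.round(L,1))
p=f1["scene"][195:250,245:310]; q=f1["top"][160:205,215:285]
a=cv2.resize(p[:,:,::-1],(520,440),interpolation=cv2.INTER_CUBIC); b=cv2.resize(q[:,:,::-1],(280,180),interpolation=cv2.INTER_CUBIC)
cv2.imwrite("pics/n.png",np.hstack([a,np.vstack([b,np.zeros((260,280,3),np.uint8)])]))
E
```

```text
start top hub offset mm [0.5 0.4] pointer by radius [34.8, 35.3, 35.7, 36.2]
   line lateral mm at 40..75: [1.3 1.3 1.1 1.2 1.3 1.  1.2]
start scene hub offset mm [0.5 0.3] pointer by radius [39.4, 36.2, 36.2, 37.0]
   line lateral mm at 40..75: [1.1 0.9 1.  1.5 1.3 1.4 1.3]
now top hub offset mm [0.9 0.7] pointer by radius [-10.3, -10.0, -10.3, -8.6]
   line lateral mm at 40..75: [1.3 1.4 1.1 1.1 1.3 0.9 1.2]
now scene hub offset mm [1.3 0.3] pointer by radius [-11.7, -9.9, -8.4, -10.9]
   line lateral mm at 40..75: [1.2 1.  1.2 1.4 1.4 1.6 1.3]
```

View pics/n.png

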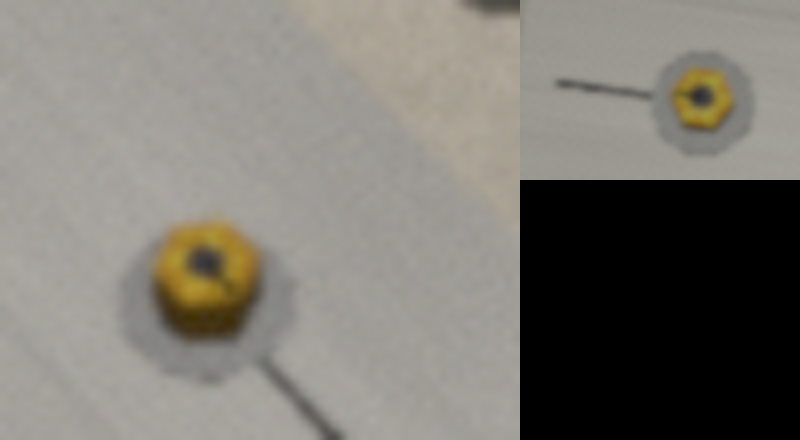

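```bash
python3 - <<'E'
from h import *
m=np.array([.533,.332]); R=Rt(np.radians(5))
move_l(np.array([*m,.03]),R,feed=.2); print(move_l(np.array([*m,-.004]),feed=.05,until_force=5)); st("lay")
command_gripper(.05); s=sense()["position"]; move_l(np.r_[s[:2],.15],feed=.25); command_gripper(.085)
c=np.array([.4468,-.3946]); R=Rt(np.radians(4.2))
movep(np.array([.45,-.2,.28]),R)
movep(np.array([*c,.2]),R); move_l(np.array([*c,.05]),feed=.2,until_force=10); st("scr")
command_gripper(0,60); st("closed"); move_l(np.array([*c,.065]),feed=.1); st("up")
t=np.array([.4705,-.3939]); move_l(np.array([*t,.065]),feed=.1); print(move_l(np.array([*t,.0485]),feed=.05,until_force=6)); st("set")
command_gripper(.06); command_gripper(.085); s=sense()["position"]; move_l(np.r_[s[:2],.25],feed=.25)
movep(np.array([.55,-.02,.4]),Rt(0)); st("away")
E
```

```text
True
lay t=123.5 pos [ 0.5327  0.3315 -0.0021] F [-0.2  0.9  3.6] gap 0.0233
scr t=128.8 pos [ 0.4481 -0.3947  0.0515] F [-0.4 -0.9 -0.1] gap 0.0849
closed t=129.4 pos [ 0.4469 -0.395   0.0503] F [-1.2 -0.9  2.4] gap 0.0234
up t=129.7 pos [ 0.4472 -0.3946  0.0657] F [ 0.2 -0.1 -2. ] gap 0.0231
True
set t=130.4 pos [ 0.4701 -0.3948  0.0501] F [-0.5 -0.4  3.4] gap 0.0235
away t=133.7 pos [ 0.5501 -0.022   0.3991] F [ 0.3 -0.8 -0.8] gap 0.0850
```

```bash
python3 - <<'E'
from h import *
print(orange()[0]); movep(np.array([.3,-.6,.4]),Rt(np.radians(-60))); st()
p,d=camera("top"); p0=np.load("pics/top0.npz")["p"]
for lab,im in(("start",p0),("now",p)):
    print(lab)
    g=im.max(2).astype(int)
    v,u=np.nonzero(g[150:290,90:165]>55); P=ray("top",np.c_[u+90,v+150],.02)[:,:2]
    k=np.all(np.abs((P-[.533,.332])@rot(np.radians(5)))<[.14,.06],axis=1); (c,s,a)=cv2.minAreaRect((P[k]*1e3).astype(np.float32)); pc=np.linalg.eigh(np.cov(P[k].T))[1][:,1]; print(" wrench rect",np.round(c,1),np.round(s,1),a,"axis",np.degrees(np.arctan2(pc[1],pc[0]))%180)
    for s,c,m in blobs(g<45,25):
        if s[4]>1000 or (230<c[0]<380 and c[1]>100 and c[1]<300): print("  dark",s[4],c.round(1),*[np.round(x,4) for x in rect("top",m,.003)])
diff=np.abs(p.astype(int)-p0).max(2)
for n,b in dict(bottle=(335,98,372,138),beaker=(120,95,175,147),dish=(162,265,202,308),stopper=(340,272,368,300)).items(): print(n,"mean diff",diff[b[1]:b[3],b[0]:b[2]].mean().round(1),"max",diff[b[1]:b[3],b[0]:b[2]].max())
print([r for r in orange()[0]])
E
```

```text
[(array([ 0.4691073 , -0.39221033]), array([46.1, 23.5]), 3.562662124633789)]
 t=136.0 pos [ 0.3016 -0.5988  0.4004] F [-0.7  0.   1. ] gap 0.0849
start
 wrench rect [521.6 328.3] [256.6  78.3] 5.651752471923828 axis 9.07611010676149
  dark 1437 [360.7  40.3] [ 0.9348 -0.2088] [241.  156.4] -89.4448
  dark 1119 [553.2  95.1] [ 0.8342 -0.7036] [237.9  36.1] -4.1175
  dark 149 [360.1 110.4] [ 0.7904 -0.2241] [32.7 29.2] -1.1326
  dark 56 [346.8 125.8] [ 0.7465 -0.1937] [48.2 25.8] 52.4172
  dark 48 [241.9 149.7] [0.6917 0.0609] [31.2 11.4] -28.2321
  dark 5360 [124.7 218.8] [0.533  0.3319] [294.9 135.2] 4.9309
  dark 43 [277.4 156.8] [ 0.6758 -0.0249] [30. 10.] -55.7216
  dark 37 [310.9 169. ] [ 0.6464 -0.1035] [29.2  9. ] 5.7395
  dark 36 [307.  194.1] [ 0.5867 -0.0936] [29.2  8.5] -6.1409
  dark 44 [230.7 213.4] [0.5403 0.0853] [29.1  9. ] -66.5624
  dark 36 [268.1 216.1] [ 0.5348 -0.0012] [28.3  9.1] 41.0988
  dark 2737 [431.6 243. ] [ 0.4701 -0.3939] [154.7 124.3] 2.3278
  dark 173 [353.4 286.1] [ 0.3713 -0.1995] [32.7 32.2] 89.117
now
 wrench rect [525.2 339.1] [263.8  71.8] 1.790
[... 223 characters left out ...]
] -1.1326
  dark 49 [346.9 125.4] [ 0.7498 -0.1931] [44.5 18.3] 48.5781
  dark 5375 [125.9 219.6] [0.5331 0.3319] [294.6 135.3] 4.9006
  dark 140 [342.1 169.1] [ 0.64   -0.1769] [69.9 27.4] -28.6782
  dark 34 [334.4 198.9] [ 0.5747 -0.159 ] [33.4  5.2] -5.9587
  dark 2582 [432.2 243.5] [ 0.4704 -0.3939] [154.4 124.3] 2.4818
  dark 46 [335.4 217.1] [ 0.5315 -0.1606] [29.1 10.3] 69.3603
  dark 44 [334.8 230.5] [ 0.5008 -0.1583] [28.8 10.5] -38.5056
  dark 173 [353.4 286. ] [ 0.3713 -0.2006] [35.3 30. ] 63.3787
bottle mean diff 2.4 max 11
beaker mean diff 1.6 max 5
dish mean diff 1.5 max 6
stopper mean diff 2.1 max 14
[(array([ 0.46990964, -0.39231247]), array([43.2, 19.9]), -0.19720458984375)]
```

```bash
python3 -c "
from h import *
finish_job(); print(sense()['time_s'])"
```

```text
the job is handed in; nothing more can be done
the job is handed in; nothing more can be done
```

The job is handed in at about 136 s. The last checks pass, but the nut was first turned before the jaw was really snug.

**Plate:** I wiped all six gasket pieces off with three strokes of the scraper. The camera shows all six in the trough and the plate clean.

**Nut, and the order asked:** My first turn was made with some play in the jaw, about 10°, and it seems to have stopped a little short of tight. I wound the nut most of the way back and rolled the worm until the fingertip only slipped on it. Then I turned the nut to the stop again, so the final tightening was done with a snug jaw. The order was strictly kept only on that second turn.

**Last checks:**
- **Nut:** the pointer reads about -10° against the line at -8°, which agrees within about 3°. A cruder pointer reading had said -14° to -18°. I put that down to an error in the nut centre it assumed.
- **Wrench:** it lies worm up on its mat, about 5 mm or less from the middle.
- **Scraper:** it was knocked about 24 mm aside during the run, so I reset it. It now stands within about 2 mm of its mat's middle.
- **Bystanders:** bottle, beaker, dish and stopper look unchanged from the start.

**Also failed along the way:** The first wrench grasp closed on air, because the fingertips reach about 32 mm less far than described. I measured this by touching the table and corrected for it.

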